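# Unload the bench shaker: clamp nuts of unknown hand

## Task

The shaking run is over: loosen both T-handled nuts of the bench shaker a good quarter turn (one has a left-hand thread and nobody marked which, so try both ways and feel which way each gives), then slide the clamp bar out from under them and lay it flat on the bench to the left of the shaker. Then stand the specimen cup from the shaker in the free near end of the steel tray, upright all the way and without knocking over the cups there.

Things in the scene. Friction and masses are not known exactly. Their poses are not given: they have to be found in the camera images.
- shaker: White bench shaker, fixed, 200 mm deep (x) by 236 mm wide (y). Origin: centre of its underside; z up, its front (knob, display) faces its -x, towards the robot. Platform mat at 70 mm height; a grey ring (70 mm wide, top at 92 mm) in its middle holds the cup, underside at 72 mm. Two 10 mm threaded posts stand at y = +86 and -86 mm (x = 0), tops at 201 mm.
- nut_a_grip (a point): On the axis of one of two identical nuts, in its black T-bar grip, 29 mm above the nut's underside. The grip is 60 mm long (this frame's y), 14 mm thick (x), its top 11 mm above this point, its underside 13 mm below; a washer 32 mm wide, its top 23 mm below this point. Pinch it across the 14 mm. Which post (left or right) nut a is on differs from run to run.
- nut_b_grip (a point): The same point and axes of the other nut.
- nut_a (a joint): Angle (rad) by which nut a is loosened: 0 = tight, as it starts; grows as it loosens, up to a stop at 2.4. Clockwise or anticlockwise is not known: one nut is right-hand, the other left-hand. The wrong way it does not move; the right way it turns with 0.12 N m friction and stays where left. The steep thread lifts the nut 4.5 mm per rad. It cannot come off its post.
- nut_b (a joint): The same for nut b, which has the opposite hand.
- clamp_bar: Loose aluminium bar, 0.22 kg, 200 mm long (y), 44 wide (x), 10 thick, on the cup's lid under both nuts. Origin: centre of its underside. Its ends have 13 mm slots round the posts, open to its +x, so it comes out by sliding 65 mm to its -x (the shaker's front). 2.5 mm lips at the slot mouths hold it till both nuts are up 4 mm (0.95 rad); lift it 2 mm as it slides.
- bar_grip (a point): Grip point in the black bridge handle in the middle of the clamp bar, 36 mm above the bar's underside. The handle is 56 mm long (along y), 14 mm thick (along x) and 24 mm high; its top is 12 mm above this point, the bar's upper face 26 mm below it. Axes as the clamp bar.
- cup_shaken: Specimen cup with screw lid in the shaker, under the clamp bar, about 0.05 to 0.09 kg. 71 mm high, body 58 mm and lid 64 mm in diameter (lid from 58 to 71 mm height). Origin at the centre of its underside, z up. Grasp it across the lid.
- tray: Shallow steel tray, fixed on the bench to the right, 270 mm (its x, roughly away from the robot) by 116 mm (y), rim 20 mm high, walls and floor 3 mm. Origin at the centre of its underside. Two cups stand in its far part.
- tray_place (a point): Centre of the free near end of the tray, on its inner floor (3 mm above the bench). Axes as the tray.
- cup_mid: One of two cups like the first that stand in the tray already; origin at the centre of its underside; about 96 mm from the free place.
- cup_far: The other cup in the tray, at its far end; origin at the centre of its underside.
- black_jar: A bystander: black jar, 68 mm wide, with a tape roll on its lid, 105 mm high in all. Origin: centre of its underside. It stands on the bench behind the place for the clamp bar: left of the shaker, nearer the robot than the jar, the bench is free.
Things that resemble listed ones, but are neither listed nor needed, are in the scene too. What is shaped like the cup_far but red is not meant.

How it is judged:
By the outcome, as a careful person would: the job done as asked, in the order asked, and still so for the second after the job is handed in, with the robot touching nothing.
It also fails if it takes over 72 s, if anything falls off the work surface, if the arm or the gripper's body presses on something with over 40 N, if the wrist force passes 120 N, or if a joint passes its speed limit or range.

## Robot

A 6-joint arm with a two-finger parallel gripper is mounted at the origin on a cart in front of the work surface, level with it; the furniture and walls round the work are solid. World frame = base frame: x ahead of the robot, y to its left, z up, the work surface at z = 0. Lengths are in mm, angles in rad, forces in N, time in s.
With the tool pointing down it reaches from about 350 to 975 mm from the base axis. Payload 17.4 kg.
Tool frame: the origin (TCP) lies midway between the tips of the shut fingers; the grasp point (between the pads) lies 19 mm behind it; z points along the fingers, y is the line along which they close (so a half turn about z gives the same grasp; the last joint's range is limited). The gripper opens to 85 mm and grips with 20 to 120 N. Pads are 22 mm wide; open, the fingers measure 114 mm over their backs; the gripper's body (76 mm by 85 mm) begins 54 mm behind the grasp point. The pads swing forward as they close: fully open they stand 13 mm farther back than shut.
Start: joints at [-1.19, 0.116, 1.442, -0, 1.584, -0.038], TCP at [274.49, -616.675, 231.303] pointing down, gripper open.
Joint ranges: [-2.83, 2.83], [-0.83, 2.19], [0.07, 2.5], [-1.14, 4.28], [0.01, 3], [-2.97, 2.97]. Speed limits (rad/s): [1.89, 1.89, 2.22, 3.14, 3.14, 3.14].

## Interface

Orientations are given as a unit quaternion [w, x, y, z].
In Python, from station import * gives the robot as it stands. The module is installed in compiled form; this text tells all that it offers.
- The arm moves only by the shell command python3 -m inch 'ROWS' [OPENING] [FORCE]. ROWS is JSON, a list of rows, each a list of 2 entries, a list of its own where there are three numbers: the shift along the world's x, y, z in mm, then the turn about the world's z in degrees. In form: [[[tx, ty, tz], twist], ...]. A call has exactly 5 rows; each row is the pose to reach, as a shift and turn from the pose commanded when the call began; what a row does not reach only later rows make up. A row lasts 1/8 s, in which the tool goes at most 62.5 mm and 10.7 degrees, less where a joint would pass 70% of its speed; a pose out of reach is approached as far as the arm can. A call with a gripper value outside its range is refused whole. OPENING is the opening in per cent of the stroke, from 0 (shut) to 100 (fully open), set as the call begins (- or left out, the last holds). The fingers move at their own pace and stop on an object; FORCE is the grip in N (left out, the last holds). Time passes only in rows, so rows that repeat a pose let the fingers close, or fill a call up. It gives the time, the measured TCP pose, the force, the opening and the grip force at its end, in the units of the state.
- get_state(): the state, without advancing time (a new reading comes with each control period).
- read_camera(name): name is "scene" or "top" or "wrist"; returns the picture (420x560x3 uint8, red, green, blue); there is no depth.
- get_calibration(name): a dict with "camera_matrix" (3x3 intrinsics, pixels), "dist" ([k1, k2, p1, p2, k3] as OpenCV has them; the pictures are not rectified), "rvec" (rotation vector, rad) and "tvec" (3), from world to camera coordinates, as OpenCV has them. Camera axes: x right, y down, z forward; pixel columns grow to the right and rows downward; lengths in mm; the calibration is good to about 2 mm. A picture is of the moment at which its call begins: read the wrist's pose just before it. get_calibration takes no time and is no camera call; for the wrist camera it gives the pose at the moment of the call.
- finish_job(): hands the job in; it is judged then, once.
Trained networks look in the newest picture that a camera, given by its name, has taken for a name from the list of things; names that differ only in an ending like _2 or _b are one class to them, and where a whole thing is asked for, a point or a joint stands for the part that bears it (a point fixed in the world has none). Each returns a list of dicts, best first, with "conf" (0 to 1); they miss things now and then, are a little off and sometimes report something else, mostly with a low value. They report only what shows in the picture. A call takes as long as a camera call. They do not tell look-alikes from the thing itself.
- spot_in(camera, name): "extent" ([left, top, right, bottom] in pixels, round what is visible of it).
- silhouettes(camera, name): "pixels" (420x560 bool, what is visible of it) and "extent" ([left, top, right, bottom] in pixels, round what is visible of it).
- place_of(camera, name): "location" ([row, column] in pixels: a listed point, or the origin of a listed thing).
The state is a dict: "time_s": time; "joint_pos": joint angles; "dq": joint speeds; "joint_torque": joint torques, N m; "eef_pos": TCP position; "tcp_rot": TCP orientation; "force": force on the tool from outside, world axes, zero at the start; "moment": the same for the moment, N m; "grip_width": finger opening in mm; "gripper_force": force on a finger pad.
Only numpy, scipy, OpenCV 4.12 (cv2) and the standard library are available. Lean on these libraries where they do the work, as an engineer would, in place of code of your own. Each camera call takes 0.05 s, during which the arm holds its last target. There are 200 camera calls.

## Working session

There is one attempt and no reset: what is moved stays moved. The work goes in short steps, Python scripts to look and compute and a shell command to move; the robot and the scene stay as the last step left them, time stands still between calls to the robot, and variables do not carry over. Pictures are saved under pics/ and viewed, at most 10 in all, crops included, and the job is handed in when it is done.

```bash
mkdir -p pics; cat > h.py <<'E'
from station import *
import numpy as np, cv2
def save(img,n): cv2.imwrite(f'pics/{n}.png',cv2.cvtColor(img,cv2.COLOR_RGB2BGR))
def ray(cam,rc,cal=None):
    c=cal or get_calibration(cam)
    p=cv2.undistortPoints(np.array([[[rc[1],rc[0]]]],float),np.array(c['camera_matrix'],float),np.array(c['dist'],float))[0,0]
    R=cv2.Rodrigues(np.array(c['rvec'],float))[0];t=np.array(c['tvec'],float).ravel()
    return -R.T@t, R.T@np.array([p[0],p[1],1.])
def onz(cam,rc,z,cal=None):
    o,d=ray(cam,rc,cal); return o+d*(z-o[2])/d[2]
def proj(cam,P,cal=None):
    c=cal or get_calibration(cam)
    return cv2.projectPoints(np.array(P,float).reshape(-1,3),np.array(c['rvec'],float),np.array(c['tvec'],float),np.array(c['camera_matrix'],float),np.array(c['dist'],float))[0][:,0]
def tri(rs):
    A=np.zeros((3,3));b=np.zeros(3)
    for o,d in rs:
        d=d/np.linalg.norm(d);M=np.eye(3)-np.outer(d,d);A+=M;b+=M@o
    return np.linalg.solve(A,b)
E
python3 - <<'E'
from h import *
im={c:read_camera(c) for c in('scene','top')}
save(im['scene'],'scene0');save(im['top'],'top0')
for n in ['shaker','nut_a_grip','bar_grip','clamp_bar','cup_shaken','tray','tray_place','cup_mid','cup_far','black_jar']:
    for c in im:
        print(n,c,[(np.round(d['location'],1).tolist(),round(d['conf'],2)) for d in place_of(c,n)[:5]])
s=get_state();print(s['time_s'],s['eef_pos'],s['tcp_rot'],s['grip_width'])
for c in im: o,d=ray(c,(210,280));print(c,o.round(),d.round(2))
E
```

```text
shaker scene [([256.7, 263.5], 0.81)]
shaker top [([219.7, 259.4], 0.61), ([171.5, 161.3], 0.23)]
nut_a_grip scene [([229.2, 229.8], 0.45)]
nut_a_grip top [([212.6, 212.4], 0.53)]
bar_grip scene [([212.8, 260.3], 0.96)]
bar_grip top [([214.6, 255.1], 0.66), ([218.0, 250.2], 0.58)]
clamp_bar scene [([224.9, 259.0], 0.61), ([205.0, 290.0], 0.33)]
clamp_bar top [([222.9, 254.0], 0.66)]
cup_shaken scene [([238.8, 265.7], 0.47)]
cup_shaken top [([222.9, 255.6], 0.62)]
tray scene [([197.8, 349.8], 0.72)]
tray top [([223.0, 391.9], 0.96)]
tray_place scene []
tray_place top [([255.1, 391.6], 0.92)]
cup_mid scene [([191.2, 342.2], 0.51)]
cup_mid top [([218.3, 393.0], 0.88), ([225.7, 294.5], 0.28)]
cup_far scene [([184.4, 327.0], 0.87), ([210.4, 305.3], 0.83)]
cup_far top [([185.9, 392.9], 0.93), ([219.4, 250.9], 0.68), ([205.4, 339.0], 0.59)]
black_jar scene [([275.0, 168.0], 0.64)]
black_jar top [([169.7, 160.5], 0.94), ([222.0, 391.7], 0.53), ([185.9, 388.9], 0.16)]
1.1 [ 274.49724816 -616.66476956  231.29776792] [-9.59591231e-06  9.78156424e-01  2.07870178e-01  7.26099392e-06] 85.752787802948
scene [-145.  552. 1144.] [ 0.51 -0.43 -0.75]
top [ 4.760e+02 -1.000e+00  1.253e+03] [ 0.06 -0.01 -1.  ]
```

```bash
python3 - <<'E'
from h import *
a=cv2.imread('pics/scene0.png');b=cv2.imread('pics/top0.png')
cv2.imwrite('pics/s1.png',cv2.resize(a[150:300,130:370],None,fx=3.3,fy=3.3,interpolation=3))
cv2.imwrite('pics/t1.png',cv2.resize(b[140:300,130:430],None,fx=2.6,fy=2.6,interpolation=3))
E
```

```text
(no output)
```

View pics/s1.png

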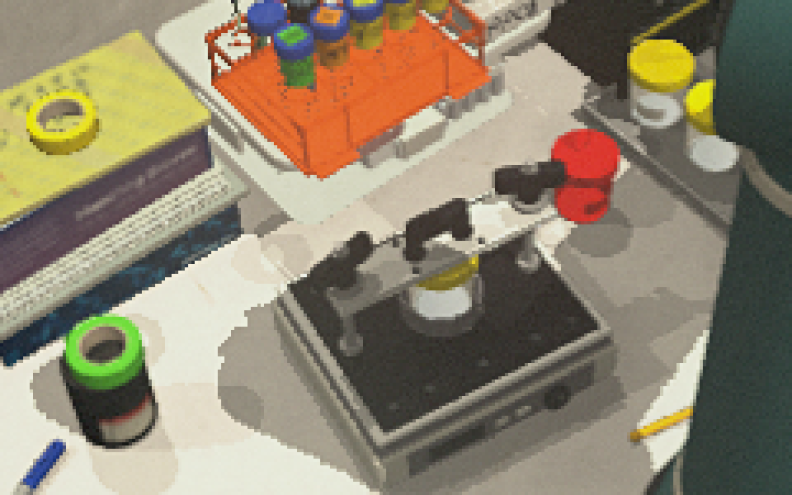

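View pics/t1.png

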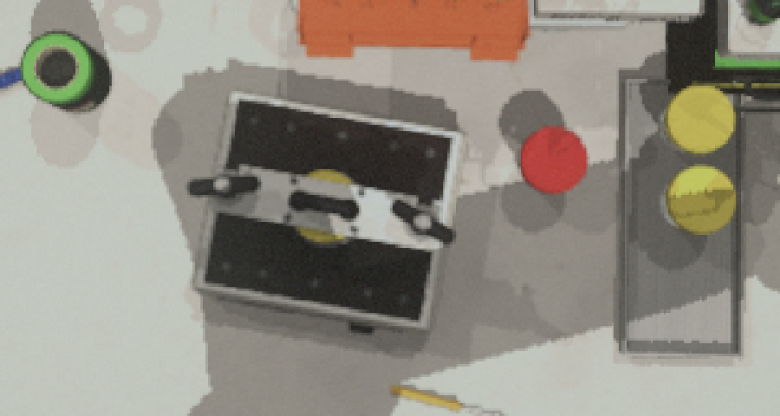

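Left nut sits at top-pixel (col 215, row 212), right nut at (293, 225), handle at (254, 218), and the cup's yellow lid lies under the bar. The red cup at (343, 201) is a look-alike. The yellow cups at (400, 186) and (400, 217) are cup_far and cup_mid, standing in the tray. The tray's near end is free at (391, 255).

```bash
python3 - <<'E'
from h import *
f=lambda x,y:(140+y/2.6,130+x/2.6)
g=lambda x,y:(150+y/3.3,130+x/3.3)
P={'L':(222,185,201),'R':(423,222,201),'Lg1':(190,188,193),'Lg2':(258,184,193),'Rg1':(395,206,193),'Rg2':(452,238,193),'H1':(290,200,191),'H2':(358,209,191),
'c1':(233,93,70),'c2':(462,131,70),'c3':(430,327,70),'c4':(195,287,70),'t1':(620,355,20),'t2':(741,355,20),'t3':(745,80,20),'t4':(618,72,20),'mid':(702,199,71),'far':(701,119,71),'red':(554,160,71),'jar':(57,68,105)}
for k,(x,y,z) in P.items(): print(k,onz('top',f(x,y),z).round(1))
for n,t,s in [('bar',(214.6,255.1),(212.8,260.3)),('L',f(222,187),g(340,262)),('R',f(423,222),g(532,182))]:
    print(n,tri([ray('top',t),ray('scene',s)]).round(1))
print('place',onz('top',(255.1,391.6),3).round(1))
c=get_calibration('wrist');print(c['camera_matrix']);o,d=ray('wrist',(210,280));print(o,d)
E
```

```text
L [537.5 131.8 201. ]
R [509.8 -37.  201. ]
Lg1 [534.9 159.7 193. ]
Lg2 [539.4 102.6 193. ]
Rg1 [523.1 -13.4 193. ]
Rg2 [497.1 -62.  193. ]
H1 [526.5  75.4 191. ]
H2 [520.1  17.7 191. ]
c1 [632.6 140.4  70. ]
c2 [600.8 -76.9  70. ]
c3 [416.1 -49.8  70. ]
c4 [449.1 170.8  70. ]
t1 [ 390.4 -236.7   20. ]
t2 [ 393.1 -353.4   20. ]
t3 [ 661.8 -357.6   20. ]
t4 [ 667.5 -233.    20. ]
mid [ 540.9 -302.8   71. ]
far [ 616.4 -301.7   71. ]
red [ 574.9 -163.9   71. ]
jar [647.5 297.7 105. ]
bar [533.1  46.6 185.3]
L [536.9 134.2 182.2]
R [510.  -38.8 173.7]
place [ 445.1 -298.8    3. ]
[[365.15666278   0.         279.60040792]
 [  0.         365.15666278 210.31892224]
 [  0.           0.           1.        ]]
[ 337.54751847 -587.43335297  373.72254445] [-0.25004671 -0.11279634 -0.96164213]
```

```bash
python3 -m inch '[[[0,10,55],10],[[20,60,90],20],[[40,120,90],30],[[60,180,90],40],[[80,235,90],50]]' 40
python3 -m inch '[[[21,56,0],10],[[42,112,0],20],[[63,168,0],20],[[84,224,0],20],[[105,280,0],20]]'
python3 -m inch '[[[20,58,0],0],[[40,116,0],0],[[55,170,0],0],[[68,215,0],0],[[78,234,0],0]]'
```

```text
time_s: 1.72
eef_pos: [354.7, -379.8, 321.5]
tcp_rot: [0.0, 0.797, 0.604, 0.0]
force: [1.0, -0.5, 0.7]
grip_width: 34.3
gripper_force: 0.0
time_s: 2.35
eef_pos: [459.7, -99.7, 321.7]
tcp_rot: [0.0, 0.682, 0.731, 0.0]
force: [1.1, -0.5, -0.0]
grip_width: 33.9
gripper_force: 0.0
time_s: 2.98
eef_pos: [537.7, 134.5, 321.2]
tcp_rot: [-0.0, 0.681, 0.732, -0.0]
force: [0.3, -0.2, 0.1]
grip_width: 34.2
gripper_force: 0.0
```

```bash
python3 - <<'E'
from h import *
cal=get_calibration('wrist');im=read_camera('wrist');save(im,'w1')
for n in ['nut_a_grip','bar_grip']:
    for d in place_of('wrist',n): print(n,np.round(d['location'],1),round(d['conf'],2),onz('wrist',d['location'],182 if n[0]=='n' else 179,cal).round(1))
def dirn(name,z):
  for d in silhouettes('wrist',name)[:3]:
    m=d['pixels'];ys,xs=np.nonzero(m);print(name,d['extent'],round(d['conf'],2),len(xs),cv2.minAreaRect(np.c_[xs,ys].astype(np.float32)))
dirn('nut_a_grip',0)
print(proj('wrist',[[537.5,131.8,201],[509.8,-37,201],[537.5,131.8,182]],cal).round())
E
```

```text
nut_a_grip [198.4 282.7] 0.78 [539.5 134.4 182. ]
bar_grip [290.7 252.8] 0.91 [519.8  49.7 179. ]
nut_a_grip [270.4, 160.4, 294.4, 237.8] 0.91 1277 ((281.0, 198.0), (78.0, 24.0), 90.0)
nut_a_grip [232.4, 239.0, 294.6, 296.7] 0.38 373 ((267.2584533691406, 261.7782897949219), (66.68988800048828, 34.85950469970703), 39.685455322265625)
[[280. 208.]
 [235. 391.]
 [280. 201.]]
```

View pics/w1.png

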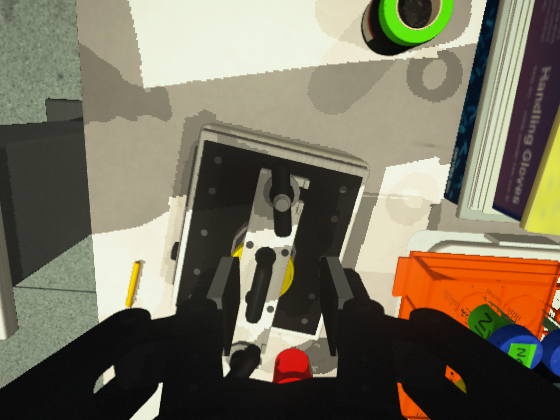

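The left nut's grip lies at (281, 198), running vertically between the fingers and so aligned with the pinch. The handle is at about (260, 285). I'll descend and pinch.

```bash
python3 -m inch '[[[1,0,-50],0],[[1,0,-100],0],[[1,0,-135],0],[[1,0,-150],0],[[1,0,-155],0]]'
python3 -m inch '[[[0,0,0],0],[[0,0,0],0],[[0,0,0],0],[[0,0,0],0],[[0,0,0],0]]' 0 60
python3 -c "
from h import *;s=get_state();print(s['force'].round(1),s['moment'].round(2))"
python3 -m inch '[[[0,0,0],2],[[0,0,0],4],[[0,0,0],6],[[0,0,0],6],[[0,0,0],6]]'
python3 -c "
from h import *;s=get_state();print(s['force'].round(1),s['moment'].round(2))"
```

```text
time_s: 3.8
eef_pos: [538.6, 131.6, 166.6]
tcp_rot: [0.0, 0.682, 0.731, 0.0]
force: [-1.0, -0.8, 0.4]
grip_width: 34.4
gripper_force: 0.0
time_s: 4.42
eef_pos: [539.1, 132.2, 167.5]
tcp_rot: [0.001, 0.682, 0.731, 0.001]
force: [3.2, -3.9, 4.9]
grip_width: 16.6
gripper_force: 59.4
[ 3.2 -3.9  4.9] [-0.66 -0.68  0.01]
time_s: 5.05
eef_pos: [539.3, 132.2, 167.9]
tcp_rot: [0.001, 0.643, 0.766, 0.001]
force: [2.6, -4.9, 8.1]
grip_width: 16.5
gripper_force: 59.8
[ 2.6 -4.9  8.1] [-0.71 -0.57 -0.07]
```

Turning +6° met only 0.08 N m and the force along z rose, so the left nut loosens anticlockwise. I'll carry on, lifting as it turns.

```bash
python3 -m inch '[[[0,0,1],10],[[0,0,2],20],[[0,0,3],30],[[0,0,4],40],[[0,0,5],50]]'
python3 -c "
from h import *;s=get_state();print(s['force'].round(1),s['moment'].round(2))"
python3 -m inch '[[[0,0,0.8],10],[[0,0,1.6],20],[[0,0,2.4],30],[[0,0,3.2],40],[[0,0,4],50]]'
python3 -c "
from h import *;s=get_state();print(s['force'].round(1),s['moment'].round(2))"
```

```text
time_s: 5.68
eef_pos: [539.8, 132.6, 172.2]
tcp_rot: [0.002, 0.256, 0.967, 0.001]
force: [14.5, 1.9, -3.6]
grip_width: 15.8
gripper_force: 58.6
[14.5  1.9 -3.6] [ 0.33 -2.55 -0.11]
time_s: 6.3
eef_pos: [539.9, 133.4, 176.2]
tcp_rot: [0.002, -0.177, 0.984, 0.001]
force: [15.2, 8.6, -2.5]
grip_width: 16.3
gripper_force: 58.6
[15.2  8.6 -2.5] [ 1.59 -2.62 -0.12]
```

```bash
python3 -m inch '[[[0,0,0],0],[[0,0,0],0],[[0,0,30],0],[[0,0,75],0],[[0,0,130],0]]' 40
python3 -m inch '[[[-8,-52,0],10],[[-16,-104,0],20],[[-24,-150,0],30],[[-28,-168,0],40],[[-28,-168,0],42]]'
python3 - <<'E'
from h import *
import time
cal=get_calibration('wrist');im=read_camera('wrist');save(im,'w2');print(get_state()['eef_pos'])
for n in ['nut_a_grip','bar_grip']:
    for d in place_of('wrist',n): print(n,np.round(d['location'],1),round(d['conf'],2),onz('wrist',d['location'],182 if n[0]=='n' else 179,cal).round(1))
t=read_camera('top');save(t,'t2')
w=cv2.imread('pics/w2.png');tt=cv2.imread('pics/t2.png')[190:250,190:320]
cv2.imwrite('pics/c2.png',np.hstack([w[:,:],np.vstack([cv2.resize(tt,(240,111)),np.zeros((309,240,3),np.uint8)])]))
E
```

```text
time_s: 6.92
eef_pos: [537.9, 132.3, 306.0]
tcp_rot: [-0.001, -0.173, 0.985, 0.0]
force: [1.2, 0.4, -0.1]
grip_width: 34.1
gripper_force: 0.0
time_s: 7.55
eef_pos: [510.2, -36.6, 305.5]
tcp_rot: [0.0, -0.514, 0.858, 0.0]
force: [0.8, -0.3, 0.3]
grip_width: 34.3
gripper_force: 0.0
[510.36868668 -35.81474845 305.38514972]
nut_a_grip [294.9 304.6] 0.27 [528.3  42.2 182. ]
bar_grip [297.2 306.7] 0.8 [528.3  46.5 179. ]
bar_grip [278.1 305.9] 0.23 [521.   30.8 179. ]
```

View pics/c2.png

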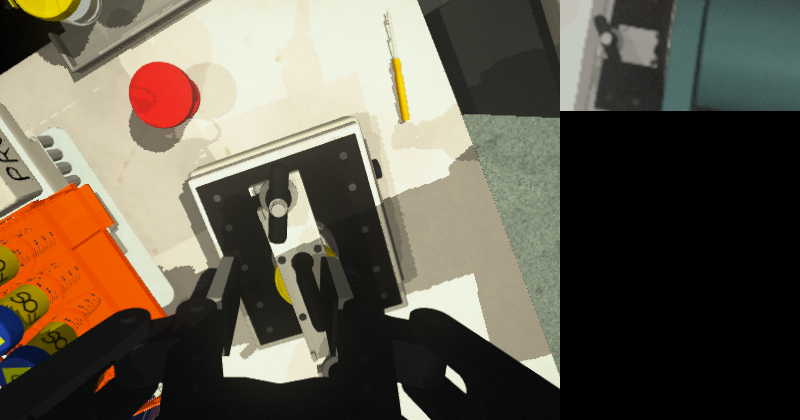

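The top view shows the left grip has turned about 100°. The right nut's grip runs from (281, 165) to (276, 243) and its post top is at (279, 208).

```bash
python3 - <<'E'
from h import *
print(get_state()['eef_pos'],onz('wrist',(208,278.5),201),onz('wrist',(204,278.5),193),onz('wrist',(204,278.5),182))
a=onz('wrist',(165,281),193);b=onz('wrist',(243,276),193);print(a,b,np.degrees(np.arctan2(*(a-b)[1::-1])))
q=get_state()['tcp_rot'];print(2*np.degrees(np.arctan2(q[2],q[1])))
for s,z in[((182,-0),201)]: pass
print(proj('wrist',[[511,-36,201],[511,-36,182]]))
E
```

```text
[510.59217019 -34.89924742 305.27653632] [510.20521461 -35.31833766 201.        ] [509.86703235 -36.00212915 193.        ] [511.28927944 -33.42344841 182.        ]
[494.95233198 -60.10524469 193.        ] [525.71560997 -10.3906321  193.        ] -121.74911849418449
241.87824007802575
[[277.04175025 207.68961152]
 [277.2183954  200.90312805]]
```

```bash
python3 -m inch '[[[0,0,-50],-3],[[0,0,-100],-3],[[0,0,-125],-3],[[0,0,-135],-3],[[0,0,-139],-3]]'
python3 -m inch '[[[0,0,0],0],[[0,0,0],0],[[0,0,0],0],[[0,0,0],0],[[0,0,0],0]]' 0 60
python3 -c "
from h import *;s=get_state();print(s['force'].round(1),s['moment'].round(2))"
python3 -m inch '[[[0,0,0],-2],[[0,0,0],-4],[[0,0,0],-6],[[0,0,0],-6],[[0,0,0],-6]]'
python3 -c "
from h import *;s=get_state();print(s['force'].round(1),s['moment'].round(2))"
```

```text
time_s: 8.38
eef_pos: [510.8, -35.3, 166.7]
tcp_rot: [0.0, -0.492, 0.87, -0.0]
force: [-0.3, -0.5, -0.0]
grip_width: 34.2
gripper_force: 0.0
time_s: 9.0
eef_pos: [511.6, -36.0, 167.7]
tcp_rot: [0.001, -0.492, 0.87, -0.001]
force: [5.7, -2.7, -3.4]
grip_width: 16.1
gripper_force: 58.7
[ 5.7 -2.7 -3.4] [-0.43 -1.17  0.05]
time_s: 9.62
eef_pos: [511.6, -36.0, 168.0]
tcp_rot: [0.001, -0.446, 0.895, -0.001]
force: [6.0, -2.3, -0.4]
grip_width: 16.3
gripper_force: 59.1
[ 6.  -2.3 -0.4] [-0.38 -1.03 -0.02]
```

```bash
python3 -m inch '[[[0,0,1],-10],[[0,0,2],-20],[[0,0,3],-30],[[0,0,4],-40],[[0,0,4.6],-50]]'
python3 -c "
from h import *;s=get_state();print(s['force'].round(1),s['moment'].round(2))"
python3 -m inch '[[[0,0,0.8],-10],[[0,0,1.6],-20],[[0,0,2.4],-30],[[0,0,3.2],-40],[[0,0,4],-50]]'
python3 -c "
from h import *;s=get_state();print(s['force'].round(1),s['moment'].round(2))"
```

```text
time_s: 10.25
eef_pos: [511.7, -36.2, 172.1]
tcp_rot: [0.002, -0.023, 1.0, -0.001]
force: [9.4, -5.1, -4.9]
grip_width: 16.3
gripper_force: 59.0
[ 9.4 -5.1 -4.9] [-0.88 -1.72  0.12]
time_s: 10.88
eef_pos: [511.7, -36.5, 176.1]
tcp_rot: [0.002, 0.402, 0.916, -0.0]
force: [9.3, -6.4, -5.8]
grip_width: 16.2
gripper_force: 58.9
[ 9.3 -6.4 -5.8] [-1.24 -1.64  0.07]
```

```bash
python3 -m inch '[[[0,0,0],0],[[0,0,0],0],[[0,0,30],0],[[0,0,75],0],[[0,0,130],-10]]' 40
python3 -m inch '[[[5,30,0],-10],[[10,60,0],-20],[[15,85,0],-30],[[15,85,0],-40],[[15,85,0],-42]]'
python3 - <<'E'
from h import *
cal=get_calibration('wrist');im=read_camera('wrist');save(im,'w3');s=get_state();q=s['tcp_rot'];print(s['eef_pos'],2*np.degrees(np.arctan2(q[2],q[1])))
for n in ['nut_a_grip','bar_grip']:
    for d in place_of('wrist',n): print(n,np.round(d['location'],1),round(d['conf'],2),onz('wrist',d['location'],190 if n[0]=='n' else 179,cal).round(1))
E
```

```text
time_s: 11.5
eef_pos: [510.1, -35.5, 306.2]
tcp_rot: [-0.0, 0.478, 0.879, -0.0]
force: [0.7, 0.1, 0.4]
grip_width: 34.1
gripper_force: 0.0
time_s: 12.12
eef_pos: [525.5, 49.6, 305.2]
tcp_rot: [0.0, 0.76, 0.65, 0.0]
force: [0.9, -0.4, 0.1]
grip_width: 34.5
gripper_force: 0.0
[525.44819585  49.37703039 305.20978238] 81.03793414398949
nut_a_grip [ 84.2 282.2] 0.85 [539.6 132.9 190. ]
bar_grip [201.7 276.9] 0.61 [522.7  50.4 179. ]
```

View pics/w3.png

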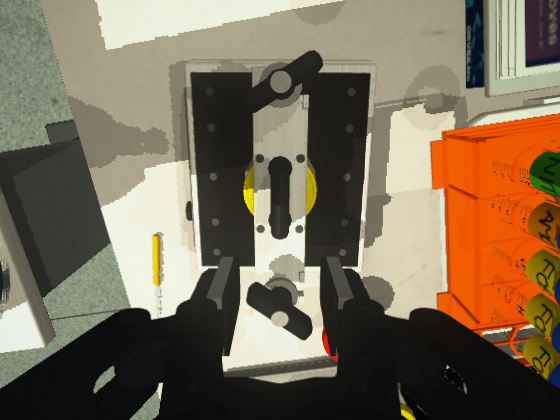

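The handle is at (280, 197), centred and aligned with the pinch. The left grip now sits at about 22° and the right at about −47° in world axes, so both nuts have turned about 106°. Next I check that the bench is free where the bar will go.

```bash
python3 -m inch '[[[0,0,-50],0],[[0,0,-100],0],[[0,0,-125],0],[[0,0,-138],0],[[0,0,-142],0]]'
python3 -m inch '[[[0,0,0],0],[[0,0,0],0],[[0,0,0],0],[[0,0,0],0],[[0,0,0],0]]' 0 80
python3 - <<'E'
from h import *
b=cv2.imread('pics/top0.png')
c=np.array([475,315]);y=np.array([.165,.986]);x=np.array([.986,-.165])
for z,col in((0,(0,0,255)),(48,(255,0,0))):
    pts=[np.r_[c+sx*22*x+sy*100*y,z] for sx,sy in((1,1),(1,-1),(-1,-1),(-1,1))]
    cv2.polylines(b,[proj('top',pts).astype(int).reshape(-1,1,2)],True,col,1)
cv2.imwrite('pics/t3.png',cv2.resize(b[120:320,40:300],None,fx=3,fy=3))
s=get_state();print(s['force'],s['moment'])
E
```

```text
time_s: 12.9
eef_pos: [525.6, 49.2, 163.0]
tcp_rot: [0.0, 0.76, 0.65, 0.0]
force: [0.3, 0.1, 0.3]
grip_width: 34.1
gripper_force: 0.0
time_s: 13.52
eef_pos: [526.0, 49.3, 164.1]
tcp_rot: [0.001, 0.76, 0.649, 0.001]
force: [0.4, -0.3, 6.3]
grip_width: 12.9
gripper_force: 79.2
[ 0.38294973 -0.2985385   6.28552761] [-0.10084253 -0.13088932 -0.0416696 ]
```

View pics/t3.png

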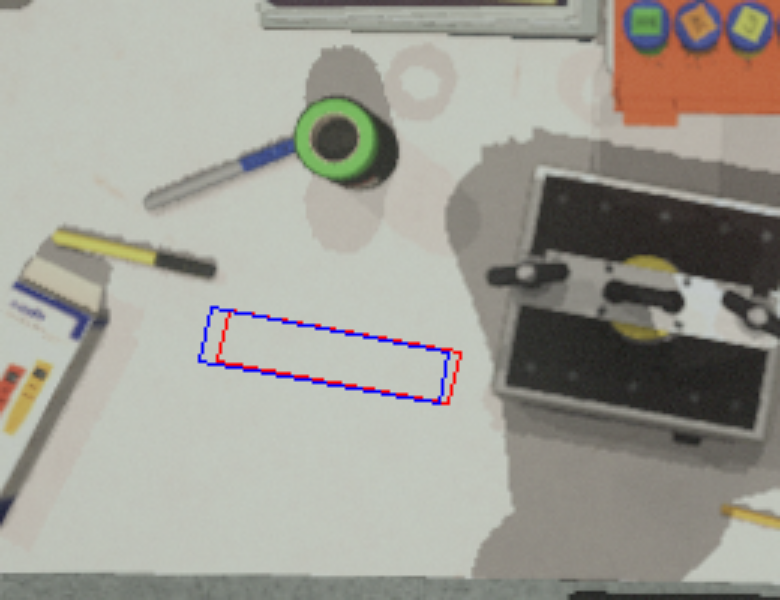

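The planned spot at (475, 308) mm is clear of the jar, pens and box, so I slide the bar out.

```bash
python3 -m inch '[[[0,0,2],0],[[0,0,4],0],[[0,0,4],0],[[-5,1,4],0],[[-12,2,4],0]]'
python3 -m inch '[[[-10,1.7,0],0],[[-20,3.4,0],0],[[-30,5,0],0],[[-40,6.7,0],0],[[-50,8.4,0],0]]'
python3 -c "
from h import *;s=get_state();print(s['force'].round(1),s['moment'].round(2))"
```

```text
time_s: 14.15
eef_pos: [513.0, 51.4, 166.7]
tcp_rot: [-0.0, 0.76, 0.649, -0.0]
force: [-0.6, 0.3, -2.8]
grip_width: 12.8
gripper_force: 78.0
time_s: 14.78
eef_pos: [462.8, 59.9, 167.0]
tcp_rot: [0.0, 0.76, 0.649, 0.0]
force: [-0.4, 1.0, -1.8]
grip_width: 12.3
gripper_force: 78.0
[-0.4  1.  -1.8] [0.02 0.04 0.01]
```

```bash
python3 -m inch '[[[-18,3,0],0],[[-35,6,0],0],[[-35,6,25],0],[[-35,60,30],0],[[-35,115,30],0]]'
python3 -m inch '[[[10,55,0],0],[[30,110,0],0],[[47,133,-35],0],[[47,133,-85],0],[[47,133,-135],0]]'
python3 -m inch '[[[0,0,-15],0],[[0,0,-27],0],[[0,0,-35],0],[[0,0,-38],0],[[0,0,-38],0]]'
```

```text
time_s: 15.4
eef_pos: [428.3, 175.8, 197.9]
tcp_rot: [0.0, 0.761, 0.649, 0.001]
force: [0.0, 0.1, -3.1]
grip_width: 12.4
gripper_force: 78.7
time_s: 16.02
eef_pos: [475.1, 308.0, 60.4]
tcp_rot: [0.0, 0.76, 0.65, -0.0]
force: [1.7, 0.1, -1.8]
grip_width: 13.1
gripper_force: 78.7
time_s: 16.65
eef_pos: [475.8, 307.9, 24.6]
tcp_rot: [0.0, 0.76, 0.649, 0.0]
force: [0.1, 0.1, -3.0]
grip_width: 13.0
gripper_force: 78.5
```

```bash
python3 -m inch '[[[0,0,-1],0],[[0,0,-2],0],[[0,0,-3],0],[[0,0,-3],0],[[0,0,-3],0]]'
python3 -m inch '[[[0,0,-1],0],[[0,0,-1],0],[[0,0,-1],0],[[0,0,-1],0],[[0,0,-1],0]]'
```

```text
time_s: 17.27
eef_pos: [475.8, 307.8, 21.7]
tcp_rot: [0.0, 0.76, 0.649, 0.0]
force: [-2.9, -3.0, 6.0]
grip_width: 12.9
gripper_force: 79.9
time_s: 17.9
eef_pos: [475.9, 307.8, 21.6]
tcp_rot: [0.0, 0.76, 0.649, 0.0]
force: [-8.2, -6.4, 17.5]
grip_width: 12.6
gripper_force: 81.6
```

```bash
python3 -m inch '[[[0,0,1],0],[[0,0,1],0],[[0,0,1],0],[[0,0,30],0],[[0,0,85],0]]' 40
python3 -m inch '[[[0,0,60],0],[[0,0,120],0],[[5,-30,170],0],[[15,-85,190],0],[[27,-145,190],0]]' 
python3 -m inch '[[[8,-50,0],0],[[16,-95,0],0],[[22,-112,0],0],[[23,-114,0],0],[[23,-114,0],0]]' 100
python3 - <<'E'
from h import *
cal=get_calibration('wrist');im=read_camera('wrist');save(im,'w4');s=get_state();q=s['tcp_rot'];print(s['eef_pos'],2*np.degrees(np.arctan2(q[2],q[1])))
for d in place_of('wrist','cup_shaken'): print(np.round(d['location'],1),round(d['conf'],2),onz('wrist',d['location'],72,cal).round(1))
for d in silhouettes('wrist','cup_shaken')[:2]:print(d['extent'],d['conf'])
t=read_camera('top');save(t,'t4')
cv2.imwrite('pics/c4.png',np.hstack([cv2.imread('pics/w4.png')[:,100:460],cv2.resize(cv2.imread('pics/t4.png')[150:290,90:236],None,fx=3,fy=3)]))
print([ (np.round(d['location']),d['conf'],onz('top',d['location'],0)) for d in place_of('top','clamp_bar')][:2])
E
```

```text
time_s: 18.52
eef_pos: [474.4, 307.1, 103.7]
tcp_rot: [-0.0, 0.76, 0.649, -0.002]
force: [0.9, -0.3, 1.8]
grip_width: 34.2
gripper_force: 0.0
time_s: 19.15
eef_pos: [502.8, 161.7, 296.9]
tcp_rot: [0.001, 0.76, 0.65, 0.001]
force: [2.0, -0.1, -0.5]
grip_width: 33.9
gripper_force: 0.0
time_s: 19.77
eef_pos: [525.5, 49.6, 294.8]
tcp_rot: [-0.0, 0.76, 0.65, -0.0]
force: [0.4, 0.4, -1.1]
grip_width: 85.1
gripper_force: 0.0
[525.4132916   49.75524761 294.83514268] 81.05548616696602
[175.3 282.2] 0.72 [527.7  52.1  72. ]
[242.6, 155.6, 317.9, 231.8] 0.55
[(array([240., 155.]), 0.84, array([471.28419083, 310.51776971,   0.        ]))]
```

View pics/c4.png

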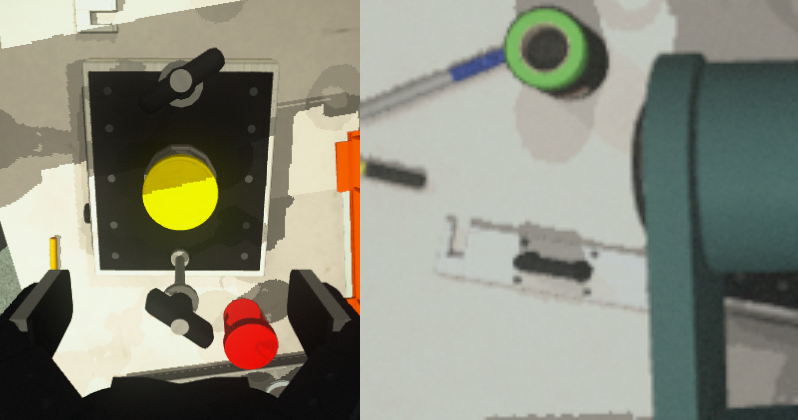

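The bar lies flat on the bench, clear of the jar. The yellow lid is at (280, 193) in the wrist view, with both nuts still on their posts.

```bash
python3 - <<'E'
from h import *
print(onz('wrist',(193,280.2),143),onz('wrist',(193.7,280.2),143),get_state()['eef_pos'])
E
python3 -m inch '[[[1,0,-50],0],[[1,0,-100],0],[[1,0,-140],0],[[1,0,-170],0],[[1,0,-184],0]]'
python3 -m inch '[[[0,0,0],0],[[0,0,0],0],[[0,0,0],0],[[0,0,0],0],[[0,0,0],0]]' 0 40
```

```text
[525.25812586  50.59262304 143.        ] [525.16557733  50.00513604 143.        ] [525.39269978  49.46769317 294.90782034]
time_s: 20.65
eef_pos: [525.9, 49.1, 109.4]
tcp_rot: [-0.001, 0.76, 0.65, -0.001]
force: [0.3, 0.3, -0.3]
grip_width: 85.4
gripper_force: 0.0
time_s: 21.28
eef_pos: [527.1, 48.7, 112.2]
tcp_rot: [0.001, 0.76, 0.649, 0.001]
force: [-0.8, -0.5, 7.5]
grip_width: 61.8
gripper_force: 44.0
```

```bash
python3 -m inch '[[[0,0,5],0],[[0,0,20],0],[[0,0,60],0],[[0,0,110],0],[[0,0,152],0]]'
python3 -m inch '[[[-6,-26,0],-8],[[-16,-66,0],-16],[[-26,-110,0],-24],[[-36,-155,0],-32],[[-46,-200,0],-40]]'
python3 -m inch '[[[-9,-40,0],-8],[[-18,-80,0],-16],[[-26,-115,0],-24],[[-32,-138,0],-32],[[-34,-146,0],-40]]'
python3 - <<'E'
from h import *
cal=get_calibration('wrist');im=read_camera('wrist');save(im,'w5');s=get_state();print(s['eef_pos'])
t=read_camera('top');save(t,'t5')
for n,z in (('cup_mid',0),('tray_place',3),('tray',0)):
  for d in place_of('wrist',n)[:3]: print(n,np.round(d['location']),round(d['conf'],2),onz('wrist',d['location'],z,cal).round(1))
a=cv2.imread('pics/w5.png')
E
```

```text
time_s: 21.9
eef_pos: [526.4, 48.7, 266.0]
tcp_rot: [0.0, 0.76, 0.649, 0.001]
force: [-0.3, 0.4, -1.4]
grip_width: 61.5
gripper_force: 43.9
time_s: 22.52
eef_pos: [479.9, -152.6, 264.1]
tcp_rot: [0.0, 0.937, 0.348, 0.0]
force: [-0.1, 0.3, -0.9]
grip_width: 61.5
gripper_force: 43.9
time_s: 23.15
eef_pos: [445.9, -298.5, 263.8]
tcp_rot: [0.0, 1.0, 0.006, 0.0]
force: [-0.4, 1.0, -1.0]
grip_width: 61.6
gripper_force: 43.9
[ 445.90408963 -298.72672203  263.77543378]
cup_mid [ 78. 286.] 0.74 [ 543.1 -303.4    0. ]
tray_place [172. 275.] 0.94 [ 443.8 -292.9    3. ]
```

View pics/w5.png

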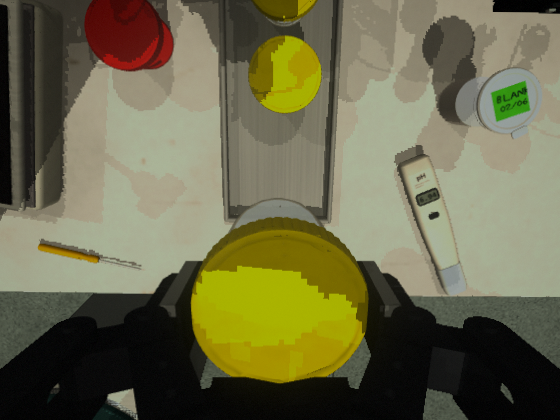

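The cup is held upright. In the wrist view the tray spans columns 224 to 332 with its near wall at row 217, and cup_mid is at (285, 74).

```bash
python3 - <<'E'
from h import *
for p in((217,228),(217,332),(60,221),(60,338)): print(p,onz('wrist',p,20).round(1))
print('mid lid',onz('wrist',(74,285),71).round(1))
E
```

```text
(217, 228) [ 396.6 -240.2   20. ]
(217, 332) [ 398.9 -355.1   20. ]
(60, 221) [ 558.4 -236.1   20. ]
(60, 338) [ 560.7 -351.5   20. ]
mid lid [ 542.5 -298.9   71. ]
```

```bash
python3 -m inch '[[[0,1,-30],0],[[0,1.5,-80],0],[[0,1.5,-130],0],[[0,1.5,-175],0],[[0,1.5,-200],0]]'
python3 -m inch '[[[0,0,-5],0],[[0,0,-10],0],[[0,0,-14],0],[[0,0,-16],0],[[0,0,-17],0]]'
python3 -m inch '[[[0,0,-1],0],[[0,0,-2],0],[[0,0,-2],0],[[0,0,-2],0],[[0,0,-2],0]]'
```

```text
time_s: 24.02
eef_pos: [446.0, -294.7, 60.7]
tcp_rot: [-0.001, 1.0, 0.01, -0.001]
force: [0.3, -0.2, -0.4]
grip_width: 61.3
gripper_force: 43.9
time_s: 24.65
eef_pos: [446.6, -295.9, 46.2]
tcp_rot: [0.0, 1.0, 0.009, 0.0]
force: [0.2, -0.2, -0.8]
grip_width: 61.6
gripper_force: 43.9
time_s: 25.28
eef_pos: [446.5, -295.8, 43.9]
tcp_rot: [-0.0, 1.0, 0.009, 0.0]
force: [-0.4, -0.2, -1.1]
grip_width: 61.4
gripper_force: 43.9
```

```bash
python3 -m inch '[[[0,0,-0.7],0],[[0,0,-1.4],0],[[0,0,-2],0],[[0,0,-2],0],[[0,0,-2],0]]'
```

```text
time_s: 25.9
eef_pos: [447.0, -295.9, 43.2]
tcp_rot: [0.0, 1.0, 0.009, 0.001]
force: [-1.8, 3.3, 12.4]
grip_width: 61.4
gripper_force: 44.7
```

```bash
python3 -m inch '[[[0,0,1],0],[[0,0,1],0],[[0,0,1],0],[[0,0,1],0],[[0,0,1],0]]'
python3 -m inch '[[[0,0,0],0],[[0,0,0],0],[[0,0,0],0],[[0,0,5],0],[[0,0,15],0]]' 100
python3 -m inch '[[[0,0,25],0],[[0,0,70],0],[[0,0,120],0],[[0,0,170],0],[[-20,0,200],0]]'
python3 -m inch '[[[-60,0,20],0],[[-90,-40,20],0],[[-90,-90,20],0],[[-90,-140,20],0],[[-90,-180,20],0]]'
python3 - <<'E'
from h import *
t=read_camera('top');s=read_camera('scene');save(t,'t6');save(s,'s6')
a=cv2.imread('pics/t6.png')[130:310,90:430];b=cv2.imread('pics/s6.png')[150:330,130:400]
cv2.imwrite('pics/c6.png',np.vstack([cv2.resize(a,(567,300)),cv2.resize(b,(567,300))]))
for n,z in(('cup_mid',0),('clamp_bar',0)):
  print(n,[(np.round(d['location']),round(d['conf'],2),onz('top',d['location'],z).round()) for d in place_of('top',n)[:5]])
E
```

```text
time_s: 26.52
eef_pos: [446.7, -295.9, 43.2]
tcp_rot: [0.0, 1.0, 0.009, 0.0]
force: [0.7, 2.8, 4.7]
grip_width: 61.4
gripper_force: 44.3
time_s: 27.15
eef_pos: [446.4, -295.7, 58.2]
tcp_rot: [-0.0, 1.0, 0.009, -0.0]
force: [0.5, 0.0, 0.3]
grip_width: 85.3
gripper_force: 0.0
time_s: 27.78
eef_pos: [426.9, -295.8, 261.4]
tcp_rot: [0.001, 1.0, 0.009, 0.001]
force: [0.8, 0.3, -0.6]
grip_width: 85.4
gripper_force: 0.0
time_s: 28.4
eef_pos: [336.0, -477.5, 278.6]
tcp_rot: [0.0, 1.0, 0.008, 0.0]
force: [0.1, 0.8, -0.4]
grip_width: 85.3
gripper_force: 0.0
cup_mid [(array([220., 394.]), 0.93, array([ 535., -305.,    0.])), (array([257., 389.]), 0.19, array([ 441., -294.,    0.]))]
clamp_bar [(array([237., 155.]), 0.71, array([478., 310.,   0.]))]
```

View pics/c6.png

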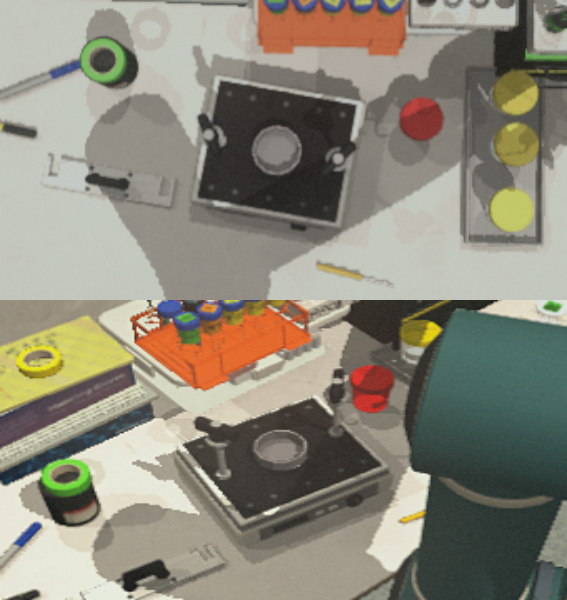

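All done as asked: the bar is flat to the left of the shaker, both nuts are turned, and three cups stand in the tray with the new one at the near end.

```bash
python3 -c "
from station import *;print(finish_job())"
```

```text
the job is handed in; nothing more can be done
None
```

I handed the job in at about 28 s: both nuts are loosened about 106° (left anticlockwise, right clockwise), the clamp bar lies flat to the left of the shaker, and the specimen cup stands upright in the tray's near end with the other cups still standing; no verdict came back.

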